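Rebuild the guide bar: three blocks in order, then the end cap

TASK

Put the slide back together on the level steel guide bar: thread the long bearing block on first, then the short block with the grease nipple, then the shaft clamp with the two ears, each slid along so that they stand against the bracket and one another. Then fit the end cap fully home on the bar's free end, its bore towards the bracket, let go, and leave the other things on the bench as they stand.

Things in the scene. Friction and masses are not known exactly. Their poses are not given: they have to be found in the camera images.
- bar_root (a point): Where the level guide bar leaves its fixed grey bracket: on the bar's axis at the shoulder face, 120 mm above the bench. x along the bar to its free end, z up. Steel bar 14 mm across, 158 mm long from here. Bracket 46 mm wide, top 142 mm above the bench; all of it is behind the shoulder but a 10 mm lip of its 66 mm wide foot on the bench.
- bar_tip (a point): Centre of the bar's free end (158 mm along x from bar_root, same axes); the last 2 mm are stepped down to 10 mm diameter. To the right stands a fixed 234 mm tall drawer cabinet (x 0.44 to 0.72); its half-open top drawer, 160 to 225 mm above the bench, reaches out to about y = -0.10. A glue bottle 215 mm tall, a tin, a jar and a screwdriver lie nearer the robot, within 0.39 m of its axis.
- long_block_mid (a point): Long aluminium bearing block with four small screw holes on top, on its flat base, 54 mm long in x, 40 wide in y, 40 high. Round bore 21 mm across, right through along x, on the centre of the end faces. Point: middle of block and bore, 20 mm above its underside; z up. 0.1 to 0.21 kg. Either end may go on first.
- short_block_mid (a point): Short aluminium bearing block with one small brass grease nipple 10 mm high on top, on its flat base, 36 mm long in x, 40 wide in y, 40 high. Round bore 21 mm across, right through along x, on the centre of the end faces. Point: middle of block and bore, 20 mm above its underside; z up. 0.1 to 0.21 kg. Either end may go on first.
- clamp_block_mid (a point): Short aluminium shaft clamp with two upright ears and a cross screw on top (ears 28 mm wide in y over both, top 55.5 mm above its underside), on its flat base, 36 mm long in x, 40 wide in y, 40 high. Round bore 21 mm across, right through along x, on the centre of the end faces. Point: middle of block and bore, 20 mm above its underside; z up. 0.1 to 0.21 kg. Either end may go on first.
- end_cap_mid (a point): Dark steel end cap on its flat base, 44 mm long in x, 40 wide in y, 40 high, plus a 4 mm round boss on its closed +x face. Blind bore 21 mm across, 30 deep, in the centre of its -x face (the mouth must face the bracket: its x ends up along the bar's x). Point: middle of the 44 x 40 x 40 block, 20 mm above its underside. 0.1 to 0.21 kg.
- spray_can_b: Bystander: dark green aerosol can, upright, 67 mm across, 206 mm tall. Origin at the centre of its underside.
- pencil_2: Bystander: flat carpenter's pencil lying on the bench, 155 mm long in its y, 14 mm wide, 8 mm high. Origin at the centre of its underside.
- offcut_8: Bystander: small dark wood offcut, 44 x 50 x 30 mm high. Origin at the centre of its underside.
- sanding_block: Bystander: cork sanding block, 65 x 112 (y) x 30 mm high. Origin at the centre of its underside.
There are look-alikes about, which are no part of the job. What is shaped like the part that bears end_cap_mid but green or purple is not meant.

How it is judged (in metres and radians):
On the way, in this order (a step that is already met when the one before it is completed fails the run):
1. the long block is on the bar (x of long_block_mid in the frame of bar_root between 0 and 0.12 m and y of long_block_mid in the frame of bar_root between -0.008 and 0.008 m and z of long_block_mid in the frame of bar_root between -0.008 and 0.008 m), for 0.1 s.
2. the short block with the grease nipple is on the bar (x of short_block_mid in the frame of bar_root between 0 and 0.13 m and y of short_block_mid in the frame of bar_root between -0.008 and 0.008 m and z of short_block_mid in the frame of bar_root between -0.008 and 0.008 m), for 0.1 s.
3. the eared clamp is on the bar (x of clamp_block_mid in the frame of bar_root between 0 and 0.135 m and y of clamp_block_mid in the frame of bar_root between -0.008 and 0.008 m and z of clamp_block_mid in the frame of bar_root between -0.008 and 0.008 m), for 0.1 s.
4. the end cap is on the bar (x of end_cap_mid in the frame of bar_root between 0 and 0.17 m and y of end_cap_mid in the frame of bar_root between -0.008 and 0.008 m and z of end_cap_mid in the frame of bar_root between -0.008 and 0.008 m), for 0.1 s.
At the end, for the whole second after the job is handed in: In order from the bracket: long block, short block, clamp, cap, all round the bar (8 mm, 0.15 rad), let go. The blocks' middles are at most 8 mm beyond their tight places (27, 72, 108 mm from the shoulder), the cap within 6 mm of fully home (middle 150 mm from the shoulder) (x of long_block_mid in the frame of bar_root between 0.021 and 0.035 m and y of long_block_mid in the frame of bar_root between -0.008 and 0.008 m and z of long_block_mid in the frame of bar_root between -0.008 and 0.008 m and angle between the x axis of each of long_block_mid, short_block_mid, clamp_block_mid, end_cap_mid and the x axis of bar_root, either way round below 0.15 rad and x of short_block_mid in the frame of bar_root between 0.066 and 0.08 m and y of short_block_mid in the frame of bar_root between -0.008 and 0.008 m and z of short_block_mid in the frame of bar_root between -0.008 and 0.008 m and x of clamp_block_mid in the frame of bar_root between 0.102 and 0.116 m and y of clamp_block_mid in the frame of bar_root between -0.008 and 0.008 m and z of clamp_block_mid in the frame of bar_root between -0.008 and 0.008 m and x of end_cap_mid in the frame of bar_root between 0.144 and 0.156 m and y of end_cap_mid in the frame of bar_root between -0.008 and 0.008 m and z of end_cap_mid in the frame of bar_root between -0.008 and 0.008 m); the robot touches nothing.
It fails at once if a bystander is shoved more than 3 cm (distance of any of spray_can_b, pencil_2, offcut_8, sanding_block from where it was at the start of the episode above 0.03 m).
It fails at once if a bystander is knocked over (angle between any of spray_can_b, pencil_2, offcut_8, sanding_block's own z axis and vertical above 0.6 rad).
It also fails if it takes over 72 s, if anything falls off the work surface, if the arm or the gripper's body presses on something with over 40 N, if the wrist force passes 120 N, or if a joint passes its speed limit or range.

ROBOT

A 7-joint arm with a two-finger parallel gripper is mounted at the origin on the work surface; the furniture and walls round the work are solid. World frame = base frame: x ahead of the robot, y to its left, z up, the work surface at z = 0. Lengths are in mm, angles in rad, forces in N, time in s.
With the tool pointing down it reaches from about 400 to 875 mm from the base axis. Payload 6.5 kg.
Tool frame: the origin (TCP) lies at the very end of the fingers, on their centre line; the grasp point (between the pads) lies 19 mm behind it (ctrl.grip_point_offset is the distance from the TCP to the grasp point, in mm); z points along the fingers, y is the line along which they close (so a half turn about z gives the same grasp; the last joint's range is limited). The gripper opens to 85 mm and grips with 20 to 120 N. Pads are 22 mm wide; open, the fingers measure 114 mm over their backs; the gripper's body (76 mm by 85 mm) begins 54 mm behind the grasp point. The pads swing forward as they close: fully open they stand 13 mm farther back than shut.
Start: joints at [-1.232, 0.536, -0.004, 1.538, 0.003, 1.067, -0.071], TCP at [255.987, 597.462, 231.29] pointing down, gripper open.
Joint ranges: [-2.7, 2.7], [-0.37, 2.16], [-1.27, 1.26], [0.24, 2.4], [-1.31, 4.45], [0.19, 1.91], [-2.76, 2.76]. Speed limits (rad/s): [2.39, 2.39, 3.14, 3.14, 3.14, 3.14, 3.14].

INTERFACE

Orientations are given as a rotation vector (axis times angle).
In Python, from cell import ctrl gives the robot as it stands.
- The arm moves only by the tool send_rows, never from a script. Its argument "commands" is text: rows parted by semicolons, each of 7 numbers parted by spaces: the opening, from -1 (shut) to 1 (fully open), then the shift along the world's x, y, z in m, then the turn, a rotation vector about the world's x, y, z in rad. A call has exactly 10 rows; each row shifts and turns the commanded pose from where the row before left it; what a row does not reach is not made up. A row lasts 1/10 s, in which the tool goes at most 50 mm and 8.59 degrees, less where a joint would pass 70% of its speed; a pose out of reach is approached as far as the arm can. A call with a gripper value outside its range is refused whole. The fingers move at their own pace and stop on an object; "force" is the grip in N (left out, the last holds). Time passes only in rows, so rows that do not move let the fingers close, or fill a call up. It gives the time, the measured TCP pose, the force, the opening and the grip force at its end, in the units of the state.
- ctrl.read_state(): the state, without advancing time (a new reading comes with each control period).
- ctrl.get_image(name): name is "scene" or "top" or "wrist"; returns the picture (384x512x3 uint8, red, green, blue); there is no depth.
- ctrl.camera_params(name): a dict with "intrinsics" (3x3 intrinsics, pixels), "rvec" (rotation vector, rad) and "tvec" (3), from world to camera coordinates, as OpenCV has them. Camera axes: x right, y down, z forward; pixel columns grow to the right and rows downward; lengths in mm; the calibration is good to about 2 mm. A picture is of the moment at which its call begins: read the wrist's pose just before it. camera_params takes no time and is no camera call; for the wrist camera it gives the pose at the moment of the call.
- ctrl.finish_job(): hands the job in; it is judged then, once.
Trained networks look in the newest picture that a camera, given by its name, has taken for a name from the list of things; names that differ only in an ending like _2 or _b are one class to them, and where a whole thing is asked for, a point or a joint stands for the part that bears it (a point fixed in the world has none). Each returns a list of dicts, best first, with "conf" (0 to 1); they miss things now and then, are a little off and sometimes report something else, mostly with a low value. They report only what shows in the picture. A call takes as long as a camera call. They do not tell look-alikes from the thing itself.
- ctrl.look_for(camera, label): "bbox" ([left, top, right, bottom] in pixels, round what is visible of it).
The state is a dict: "time_s": time; "joint_positions": joint angles; "qvel": joint speeds; "joint_torque": joint torques, N m; "tool_pos": TCP position; "tcp_rot": TCP orientation; "ft_force": force on the tool from outside, world axes, zero at the start; "wrist_torque": the same for the moment, N m; "gripper_width": finger opening in mm; "gripper_force": force on a finger pad.
Only numpy, scipy, OpenCV 4.12 (cv2) and the standard library are available. Lean on these libraries where they do the work, as an engineer would, in place of code of your own. Each camera call takes 0.05 s, during which the arm holds its last target. There are 200 camera calls.

## Working session

There is one attempt and no reset: what is moved stays moved. The work goes in short steps, Python scripts to look and compute and a tool call to move; the robot and the scene stay as the last step left them, time stands still between calls to the robot, and variables do not carry over. Pictures are saved under pics/ and viewed, at most 10 in all, crops included, and the job is handed in when it is done.

Besides the shell and the picture viewer there is one more tool, called after "Call:" as a command line: name --argument value ..., lists and objects as JSON in quotes. send_rows: Moves the arm, as the interface text tells. Its arguments: {"type":"object","properties":{"commands":{"type":"string"},"force":{"type":"number"}},"required":["commands"]}

```bash
mkdir -p pics
cat > h.py <<'E'
import numpy as np, cv2
from cell import ctrl
def cam(n):
    p=ctrl.camera_params(n); return np.array(p["intrinsics"],float).reshape(3,3),cv2.Rodrigues(np.array(p["rvec"],float))[0],np.array(p["tvec"],float).ravel()
def ray(n,uv):
    K,R,t=cam(n); d=R.T@np.linalg.inv(K)@np.array([uv[0],uv[1],1.]); return -R.T@t,d
def onz(n,uv,z):
    o,d=ray(n,uv); return o+d*(z-o[2])/d[2]
def proj(n,P):
    K,R,t=cam(n); q=(K@(R@np.atleast_2d(P).T+t[:,None])); return (q[:2]/q[2]).T
def save(n,f,im=None):
    im=ctrl.get_image(n) if im is None else im
    cv2.imwrite("pics/"+f,cv2.cvtColor(im,cv2.COLOR_RGB2BGR)); return im
E
python3 - <<'E'
from h import *
a=save("scene","s0.png"); b=save("top","t0.png")
for n in("scene","top"):
    K,R,t=cam(n); print(n,K[0,0],-R.T@t,R[2])
    for l in "bar_root bar_tip long_block_mid short_block_mid clamp_block_mid end_cap_mid spray_can_b pencil_2 offcut_8 sanding_block".split():
        try: print(l,[(np.round(d["bbox"]).astype(int).tolist(),round(d["conf"],2)) for d in ctrl.look_for(n,l)][:4])
        except Exception as e: print(l,e)
s=ctrl.read_state(); print(s["time_s"],s["tool_pos"],s["tcp_rot"],s["gripper_width"])
E
```

```text
scene 499.34099232149975 [ -80.16796295 -474.59230555  645.87201638] [ 0.61161396  0.55211581 -0.56665377]
bar_root [([236, 124, 304, 185], 0.78)]
bar_tip []
long_block_mid [([257, 239, 291, 282], 0.86), ([316, 237, 335, 260], 0.47)]
short_block_mid [([152, 204, 179, 239], 0.64)]
clamp_block_mid [([198, 208, 222, 241], 0.97)]
end_cap_mid [([173, 240, 203, 270], 0.96), ([282, 298, 312, 334], 0.81), ([228, 230, 258, 264], 0.66), ([234, 129, 297, 189], 0.23)]
spray_can_b [([172, 110, 208, 200], 0.9)]
pencil_2 [([242, 211, 298, 246], 0.69)]
offcut_8 [([316, 236, 334, 258], 0.62), ([194, 209, 224, 243], 0.29)]
sanding_block [([237, 126, 303, 187], 0.38)]
top 485.861088851461 [ 306.29751649   63.42706462 1195.17903695] [ 0.19319918 -0.02186028 -0.980916  ]
bar_root [([180, 127, 261, 164], 0.78)]
bar_tip [([179, 128, 258, 167], 0.63), ([220, 193, 279, 197], 0.33)]
long_block_mid [([275, 218, 299, 237], 0.95)]
short_block_mid [([181, 243, 197, 264], 0.88)]
clamp_block_mid [([212, 220, 230, 242], 0.87), ([181, 130, 263, 164], 0.57)]
end_cap_mid [([321, 247, 347, 272], 0.86), ([248, 219, 270, 244], 0.71), ([226, 256, 249, 281], 0.7)]
spray_can_b [([138, 175, 177, 218], 0.94)]
pencil_2 [([220, 193, 281, 200], 0.78)]
offcut_8 [([289, 175, 320, 197], 0.93), ([180, 244, 198, 265], 0.57)]
sanding_block [([281, 135, 326, 163], 0.73)]
1.1 [256.00132449 597.46876198 231.29593843] [6.31447602e-01 3.07743745e+00 2.20518729e-05] 85.2447566943377
```

Run:
```python
import cv2
a=cv2.imread("pics/t0.png"); cv2.imwrite("pics/t0c.png",cv2.resize(a[100:300,110:370],(780,600),interpolation=cv2.INTER_CUBIC))
a=cv2.imread("pics/s0.png"); cv2.imwrite("pics/s0c.png",cv2.resize(a[90:350,120:440],(738,600),interpolation=cv2.INTER_CUBIC))
```

```text
(no output)
```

View pics/t0c.png

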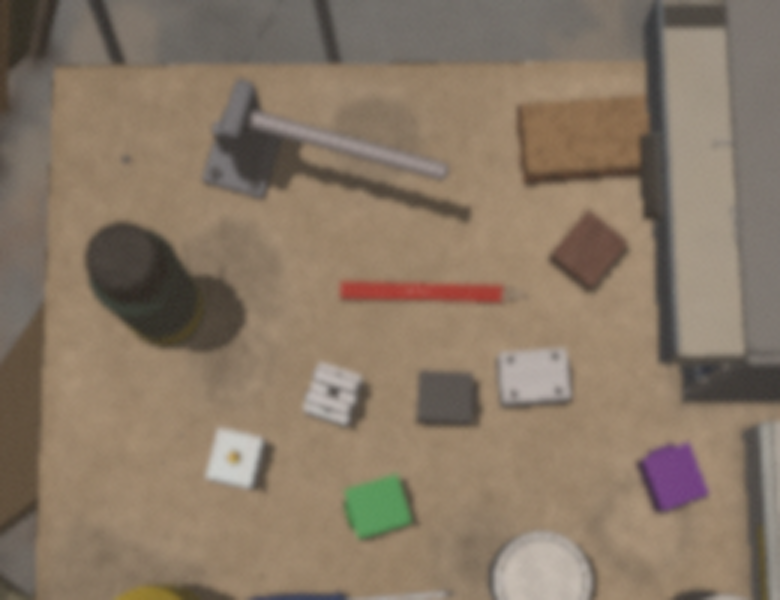

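View pics/s0c.png

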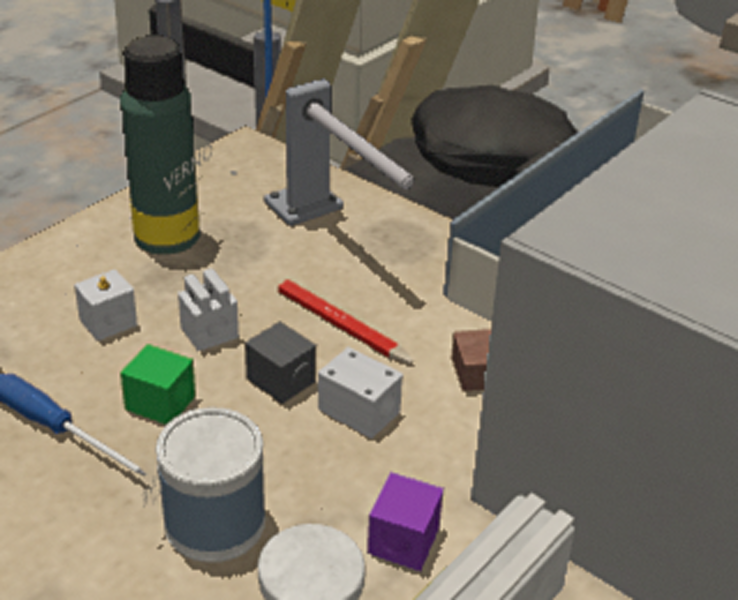

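The top view shows the bar from crop (255,118) to (445,172). The clamp is at (333,393), the nipple block at (236,458), the dark cap at (447,398) with its boss on the −y face, and the long block at (535,377). Next step is to refine these positions.

Run:
```python
from h import *
t=cv2.imread("pics/t0.png"); S=3.0
def crop2px(c): return (110+ (c[0]+.5)/3-.5, 100+(c[1]+.5)/3-.5)
for n,c in dict(root=(255,118),tip=(446,172)).items(): print(n,onz("top",crop2px(c),120).round(1))
# scene
f=320/738
for n,c in dict(root=(313,109),tip=(404,181)).items(): print("sc",n,onz("scene",(120+c[0]*f,90+c[1]*f),120).round(1))
hsv=cv2.cvtColor(t,cv2.COLOR_BGR2HSV).astype(int)
for n,b,z in [("long",(275,218,299,237),40),("short",(181,243,197,264),40),("clamp",(212,220,230,242),50),("cap",(248,219,270,244),40)]:
    l,tp,r,bt=b; l-=3;tp-=3;r+=3;bt+=3
    h=hsv[tp:bt,l:r]; m=(h[...,1]<45)&(h[...,2]>140) if n!="cap" else (h[...,2]<90)&(h[...,1]<70)
    m=m.astype(np.uint8); ys,xs=np.nonzero(m)
    P=np.array([onz("top",(x+l,y+tp),z)[:2] for x,y in zip(xs,ys)],np.float32)
    rc=cv2.minAreaRect(P); print(n,len(xs),P.mean(0).round(1),[np.round(v,1) for v in rc])
    bb=((b[0]+b[2])/2,(b[1]+b[3])/2); print("  bbox c",onz("top",bb,z).round(1))
for n,b,z in [("can",(138,175,177,218),206),("purple",(321,247,347,272),40),("offcut",(289,175,320,197),30),("sand",(281,135,326,163),30),("pencil",(220,193,281,200),8),("green",(226,256,249,281),40)]:
    print(n,onz("top",b[:2],z)[:2].round(),onz("top",b[2:],z)[:2].round())
s=ctrl.read_state();R=cv2.Rodrigues(np.array(s["tcp_rot"]))[0];print(R.round(3)); K,Rw,tw=cam("wrist"); print("wrist",-Rw.T@tw,Rw[2].round(3),K[0,0], s["joint_positions"])
```

```text
root [651.4 170.7 120. ]
tip [606.7  24.9 120. ]
sc root [654.3 175.6 120. ]
sc tip [608.8  29.7 120. ]
long 389 [460.6 -44.5] [array([460.7, -44.7]), array([55.6, 41.1]), np.float64(89.2)]
  bbox c [453.4 -43.2  40. ]
short 276 [398.1 194. ] [array([398. , 194.1]), array([37.6, 43.1]), np.float64(75.3)]
  bbox c [395.2 190.5  40. ]
clamp 254 [447.4 116.8] [array([447.4, 116.4]), array([37.5, 41.2]), np.float64(70.6)]
  bbox c [446.2 114.3  50. ]
cap 93 [434.2  17.1] [array([440.,  23.]), array([45.3, 31.1]), np.float64(89.1)]
  bbox c [444.8  24.1  40. ]
can [547. 279.] [455. 197.]
purple [ 405. -123.] [ 346. -182.]
offcut [585. -53.] [ 529. -127.]
sand [688. -36.] [ 614. -146.]
pencil [546. 118.] [527. -33.]
green [388. 103.] [329.  50.]
[[-0.919  0.394  0.   ]
 [ 0.394  0.919  0.   ]
 [-0.     0.    -1.   ]]
wrist [192.01098908 624.07672863 373.65907023] [ 0.251 -0.108 -0.962] 342.1955822509155 [-1.23219439  0.53640214 -0.00439111  1.53788119  0.00260619  1.06729568
 -0.07118439]
```

Call:
send_rows --commands "1 0.0101 -0.0317 0.003 0 0 -0.059;1 0.0101 -0.0317 0.003 0 0 -0.059;1 0.0101 -0.0317 0.003 0 0 -0.059;1 0.0101 -0.0317 0.003 0 0 -0.059;1 0.0101 -0.0317 0.003 0 0 -0.059;1 0.0101 -0.0317 0.003 0 0 -0.059;1 0.0101 -0.0317 0 0 0 -0.059;1 0.0101 -0.0317 0 0 0 -0.059;1 0.0101 -0.0317 0 0 0 -0.059;1 0.0101 -0.0317 0 0 0 -0.059" --force 50

```text
time_s: 2.1
tool_pos: [357.3, 279.2, 249.5]
tcp_rot: [1.502, 2.759, 0.001]
ft_force: [0.2, -0.4, -0.3]
gripper_width: 85.3
gripper_force: 0.0
```

Call:
send_rows --commands "1 0.0101 -0.0317 0 0 0 -0.059;1 0.0101 -0.0317 0 0 0 -0.059;1 0.0101 -0.0317 0 0 0 -0.059;1 0.0101 -0.0317 0 0 0 -0.059;1 0.0101 -0.0317 0 0 0 -0.059;1 0.0101 -0.0317 0 0 0 -0.059;1 0.0101 -0.0317 0 0 0 -0.059;1 0.0101 -0.0317 0 0 0 -0.059;1 0.0101 -0.0317 0 0 0 -0.059;1 0.0101 -0.0317 0 0 0 -0.059"

```text
time_s: 3.1
tool_pos: [458.4, -37.8, 249.6]
tcp_rot: [2.239, 2.203, 0.001]
ft_force: [0.6, 0.4, -0.1]
gripper_width: 85.4
gripper_force: 0.0
```

Run:
```python
from h import *
s=ctrl.read_state();R=cv2.Rodrigues(np.array(s["tcp_rot"]))[0];print(s["time_s"],s["tool_pos"],np.degrees(np.arctan2(R[1,1],R[0,1])),s["joint_positions"])
im=save("wrist","w1.png"); np.savez("pics/w1.npz",*cam("wrist"))
for l in "long_block_mid end_cap_mid clamp_block_mid bar_tip".split():
    for d in ctrl.look_for("wrist",l): b=d["bbox"]; print(l,np.round(b),round(d["conf"],2),onz("wrist",((b[0]+b[2])/2,(b[1]+b[3])/2),30).round())
print(proj("wrist",[[607.5,27,120],[653,173,120],[460,-45,40]]).round())
```

```text
3.1 [458.38979754 -37.79046538 249.59786477] -0.9270302853471047 [-0.49276935  0.19840065  0.54651926  2.02668275 -0.12688589  0.94783617
  0.10302505]
long_block_mid [242. 135. 282. 193.] 0.58 [460. -48.  30.]
end_cap_mid [168. 232. 220. 286.] 0.92 [ 378. -157.   30.]
end_cap_mid [228.  73. 270. 125.] 0.82 [447.  22.  30.]
end_cap_mid [127.   8. 193.  71.] 0.62 [362.  81.  30.]
clamp_block_mid [224.   0. 272.  32.] 0.81 [448. 102.  30.]
bar_tip [446.   0. 507. 102.] 0.62 [672.  68.  30.]
bar_tip [325. 175. 388. 235.] 0.37 [564. -90.  30.]
[[ 455.   97.]
 [ 558. -137.]
 [ 263.  168.]]
```

View pics/w1.png

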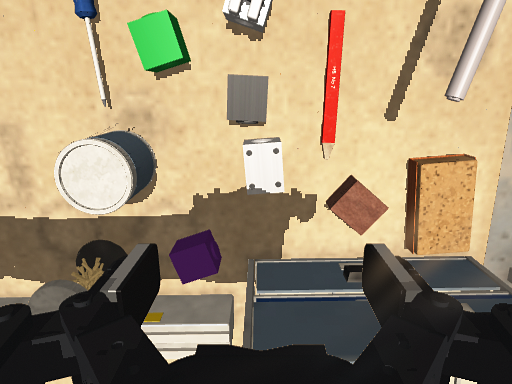

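Wrist view: the long block is at (264,165), the dark cap at (247,100), and the bar tip at (456,97), which matches the prediction of (455,97). Measure the bar line more closely in this picture and project the neighbours.

Run:
```python
from h import *
im=cv2.imread("pics/w1.png"); hsv=cv2.cvtColor(im,cv2.COLOR_BGR2HSV).astype(int)
for r in range(5,106,10):
    x=np.nonzero((hsv[r,430:512,1]<45))[0]+430; L=(x.min(),x.max()) if len(x) else None
    print(r,L,onz("wrist",((L[0]+L[1])/2,r),120)[:2].round(1) if L else "")
print("long",[onz("wrist",p,40)[:2].round(1) for p in [(244,138),(282,138),(248,193),(284,192)]])
print("pencil tip",onz("wrist",(327,157),4).round(), "offcut L",onz("wrist",(328,205),30).round())
print("cap",[onz("wrist",p,40)[:2].round(1) for p in [(229,75),(268,75),(228,120),(265,124)]])
```

```text
5 (np.int64(482), np.int64(503)) [625.   90.1]
15 (np.int64(478), np.int64(499)) [623.3  83.6]
25 (np.int64(474), np.int64(495)) [621.5  77. ]
35 (np.int64(469), np.int64(490)) [618.9  70.4]
45 (np.int64(465), np.int64(486)) [617.1  63.6]
55 (np.int64(461), np.int64(482)) [615.2  56.7]
65 (np.int64(457), np.int64(478)) [613.3  49.7]
75 (np.int64(453), np.int64(473)) [611.   42.7]
85 (np.int64(449), np.int64(469)) [609.1  35.5]
95 (np.int64(445), np.int64(464)) [606.7  28.2]
105 None 
long [array([440.7, -13.1]), array([479.6, -13.6]), array([443.5, -71.9]), array([482.1, -71.3])]
pencil tip [534. -41.   4.] offcut L [532. -90.  30.]
cap [array([427.6,  48.4]), array([465.7,  48. ]), array([425. ,   5.3]), array([462.3,   0.8])]
```

Call:
send_rows --commands "0.5 0.0016 0 -0.03 0 0 0;0.5 0 0.0008 -0.03 0 0 0;0.5 0 0 -0.03 0 0 0;0.5 0 0 -0.03 0 0 0;0.5 0 0 -0.03 0 0 0;0.5 0 0 -0.03 0 0 0;0.5 0 0 -0.02 0 0 0;0.5 0 0 -0.02 0 0 0;0.5 0 0 -0.01 0 0 0;0.5 0 0 0 0 0 0"

```text
time_s: 4.35
tool_pos: [458.7, -34.7, 18.5]
tcp_rot: [-2.234, -2.206, 0.002]
ft_force: [-0.4, -0.7, -0.4]
gripper_width: 64.0
gripper_force: 0.0
```

Call:
send_rows --commands "0.5 0.002 -0.001 -0.006 0 0 0;0.5 0 0 -0.0055 0 0 0;0.5 0 0 0 0 0 0;-1 0 0 0 0 0 0;-1 0 0 0 0 0 0;-1 0 0 0 0 0 0;-1 0 0 0 0 0 0;-1 0 0 0 0 0 0;-1 0 0 0 0 0 0;-1 0 0 0 0 0 0"

```text
time_s: 5.35
tool_pos: [461.8, -36.7, 8.4]
tcp_rot: [2.237, 2.206, 0.001]
ft_force: [-0.6, 0.2, 5.6]
gripper_width: 39.8
gripper_force: 49.3
```

Call:
send_rows --commands "-1 0 0 0.025 0 0 0;-1 0 0 0.025 0 0 0;-1 0 0 0.025 0 0 0;-1 0.0224 0.0047 0.025 0 0 -0.0462;-1 0.0224 0.0047 0 0 0 -0.0462;-1 0.0224 0.0047 0 0 0 -0.0462;-1 0.0224 0.0047 0 0 0 -0.0462;-1 0.0224 0.0047 0 0 0 -0.0462;-1 0.0224 0.0047 0 0 0 -0.0462;-1 0 0 0 0 0 0"

```text
time_s: 6.35
tool_pos: [598.6, -7.2, 107.9]
tcp_rot: [2.518, 1.876, 0.003]
ft_force: [0.4, 0.0, -0.2]
gripper_width: 40.3
gripper_force: 49.9
```

```bash
cat > al.py <<'E'
from h import *
import sys
s=ctrl.read_state();R=cv2.Rodrigues(np.array(s["tcp_rot"]))[0];p=np.array(s["tool_pos"])
print(s["time_s"],p.round(1),"close",round(np.degrees(np.arctan2(R[1,1],R[0,1]))%180,2),"zax",R[:,2].round(4),s["ft_force"],s["gripper_width"])
D=np.array([-.289,-.957]);A=np.array([609.5,35]);d=p[:2]-A
print("along(from tip 607,26)",(p[:2]-[607,26])@D,"lat",d[0]*D[1]-d[1]*D[0])
im=save("wrist",sys.argv[1])
E
python3 al.py w2.png; python3 -c "
from h import *
print(proj('wrist',[[607,26,120],[652,175,120]]).round())"
```

```text
6.35 [598.6  -7.2 107.9] close 163.38 zax [ 2.5e-03 -1.0e-04 -1.0e+00] [ 0.42433382  0.01476922 -0.19288796] 40.26318031451972
along(from tip 607,26) 34.19863400557801 lat -1.781181698829288
[[ 261.  179.]
 [ 264. -386.]]
```

View pics/w2.png

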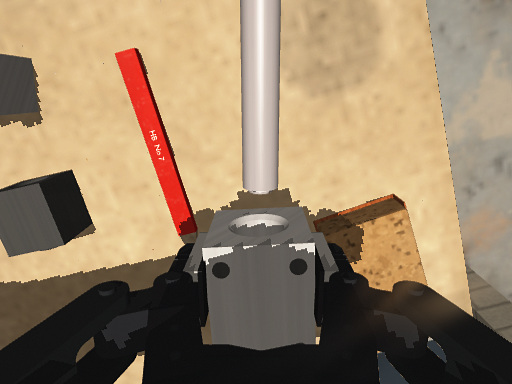

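The bar comes down at columns 243–279 (centre about 261) and ends at row 191. The bore mouth is at (258,226). I'll compare numerically.

Run:
```python
from h import *
s=ctrl.read_state();R=cv2.Rodrigues(np.array(s["tcp_rot"]))[0];p=np.array(s["tool_pos"])
print("tool-centre line px",proj("wrist",[p+[0,0,12.]+R[:,0]*k for k in(-60,-21,0,21,60)]).round(1).tolist(), R[:,0].round(3))
im=cv2.imread("pics/w2.png"); hsv=cv2.cvtColor(im,cv2.COLOR_BGR2HSV).astype(int)
for r in (5,50,100,150,180,188):
    x=np.nonzero(hsv[r,225:300,1]<50)[0]+225; c=(x.min()+x.max())/2; print(r,x.min(),x.max(),onz("wrist",(c,r),120)[:2].round(1))
g=hsv[205:250,215:305]; print(hsv[225,215:305,2].tolist())
```

```text
tool-centre line px [[260.5, 376.0], [260.6, 303.7], [260.7, 260.4], [260.7, 213.4], [260.8, 115.0]] [ 0.286  0.958 -0.   ]
5 240 279 [623.9  85.1]
50 241 279 [619.9  71.3]
100 242 278 [615.   54.8]
150 243 277 [609.7  37.1]
180 243 277 [606.4  25.7]
188 245 275 [605.4  22.6]
[104, 103, 103, 103, 105, 105, 108, 108, 108, 108, 109, 111, 111, 104, 107, 117, 127, 92, 92, 84, 82, 163, 161, 160, 172, 184, 198, 109, 108, 112, 89, 84, 223, 222, 223, 226, 230, 234, 239, 115, 117, 121, 89, 93, 95, 97, 97, 99, 97, 92, 116, 237, 234, 233, 228, 226, 229, 116, 110, 109, 108, 107, 102, 100, 96, 94, 88, 81, 80, 108, 107, 99, 86, 80, 105, 104, 104, 104, 104, 105, 106, 104, 105, 106, 104, 105, 109, 108, 108, 107]
```

Bar centreline and tool centreline agree to about 0.3 mm, so I can insert along (0.287, 0.958).

Call:
send_rows --commands "-1 0.0029 0.0096 0.0005 0 0 0;-1 0.0029 0.0096 0 0 0 0;-1 0.0029 0.0096 0 0 0 0;-1 0.0029 0.0096 0 0 0 0;-1 0.0043 0.0144 0 0 0 0;-1 0.0043 0.0144 0 0 0 0;-1 0.0043 0.0144 0 0 0 0;-1 0.0043 0.0144 0 0 0 0;-1 0.0043 0.0144 0 0 0 0;-1 0.0029 0.0096 0 0 0 0"

```text
time_s: 7.4
tool_pos: [632.4, 113.6, 108.2]
tcp_rot: [-2.519, -1.877, -0.001]
ft_force: [-0.3, 0.7, -1.6]
gripper_width: 39.8
gripper_force: 49.9
```

Call:
send_rows --commands "-1 0.0043 0.0144 0 0 0 0;-1 0.0034 0.0115 0 0 0 0;-1 0.0014 0.0048 0 0 0 0;-1 0.0009 0.0029 0 0 0 0;-1 0.0006 0.0019 0 0 0 0;-1 0.0006 0.0019 0 0 0 0;-1 0.0003 0.001 0 0 0 0;-1 0.0003 0.001 0 0 0 0;-1 0 0 0 0 0 0;-1 0 0 0 0 0 0"

```text
time_s: 8.4
tool_pos: [643.8, 150.7, 108.3]
tcp_rot: [2.52, 1.875, -0.0]
ft_force: [-1.1, 0.3, -1.4]
gripper_width: 39.5
gripper_force: 50.0
```

Call:
send_rows --commands "-1 0.0006 0.0019 0 0 0 0;-1 0.0006 0.0019 0 0 0 0;-1 0.0003 0.001 0 0 0 0;-1 0.0003 0.001 0 0 0 0;-1 0 0 -0.002 0 0 0;0.5 0 0 0 0 0 0;0.5 0 0 0 0 0 0;0.5 0 0 0 0 0 0;0.5 0 0 0.02 0 0 0;0.5 0 0 0.03 0 0 0"

```text
time_s: 9.4
tool_pos: [644.2, 156.4, 155.2]
tcp_rot: [-2.519, -1.875, 0.006]
ft_force: [0.7, -0.0, -0.1]
gripper_width: 64.2
gripper_force: 0.0
```

Call:
send_rows --commands "0.5 0 0 0.04 0 0 0;0.5 -0.0272 0.0042 0.03 0 0 0.0037;0.5 -0.0272 0.0042 0.025 0 0 0.0037;0.5 -0.0272 0.0042 0 0 0 0.0037;0.5 -0.0272 0.0042 0 0 0 0.0037;0.5 -0.0272 0.0042 0 0 0 0.0037;0.5 -0.0272 0.0042 0 0 0 0.0037;0.5 -0.0272 0.0042 0 0 0 0.0037;0.5 -0.0272 0.0042 0 0 0 0.0037;0.5 -0.0272 0.0042 0 0 0 0.0037"

```text
time_s: 10.4
tool_pos: [399.8, 194.4, 251.4]
tcp_rot: [-2.489, -1.917, -0.001]
ft_force: [0.3, 0.4, 0.3]
gripper_width: 63.8
gripper_force: 0.0
```

```bash
cat > look.py <<'E'
from h import *
import sys
s=ctrl.read_state();R=cv2.Rodrigues(np.array(s["tcp_rot"]))[0];print(s["time_s"],np.round(s["tool_pos"],1),"close",np.degrees(np.arctan2(R[1,1],R[0,1]))%180)
im=save("wrist",sys.argv[2])
for d in ctrl.look_for("wrist",sys.argv[1]):
    b=np.array(d["bbox"]); print(b.round(),round(d["conf"],2),onz("wrist",((b[0]+b[2])/2,(b[1]+b[3])/2),30).round(1))
    l,t,r,q=np.clip(b.astype(int)+[-6,-6,6,6],0,[511,383,511,383]); h=cv2.cvtColor(im[t:q,l:r],cv2.COLOR_RGB2HSV); m=((h[...,1]<40)).astype(np.uint8)
    ys,xs=np.nonzero(cv2.morphologyEx(m,cv2.MORPH_OPEN,np.ones((3,3)))); 
    if len(xs)<50: continue
    P=np.array([onz("wrist",(x+l,y+t),40)[:2] for x,y in zip(xs,ys)],np.float32); print("  rect",[np.round(v,1) for v in cv2.minAreaRect(P)])
E
python3 look.py short_block_mid w3.png
python3 - <<'E'
from h import *
print(ctrl.look_for("scene","long_block_mid"))
im=save("scene","s1.png"); cv2.imwrite("pics/s1c.png",cv2.cvtColor(cv2.resize(im[100:220,160:360],(800,480)),cv2.COLOR_RGB2BGR))
E
```

```text
10.4 [399.8 194.4 251.4] close 165.21535342626552
[244. 142. 281. 180.] 0.82 [397.9 190.6  30. ]
  rect [array([396.3, 195.2]), array([40.6, 39.8]), np.float64(76.3)]
[{'bbox': [256.7, 238.8, 290.6, 281.5], 'conf': 0.86}, {'bbox': [315.7, 236.7, 335.2, 260.5], 'conf': 0.47}]
```

View pics/s1c.png

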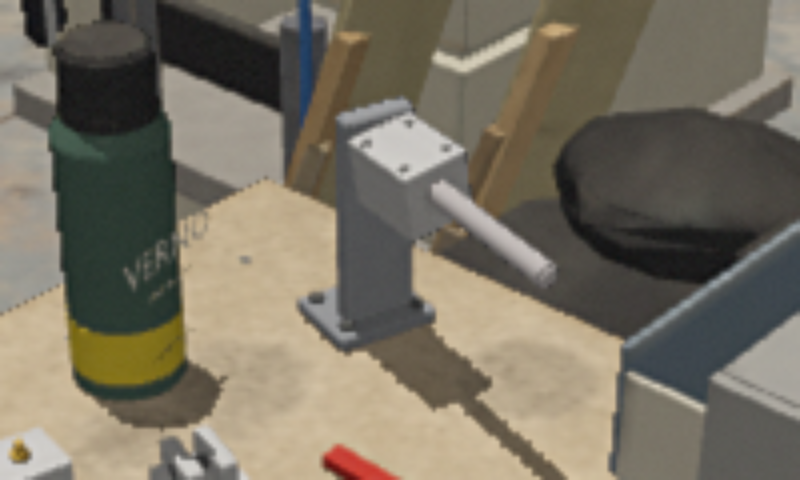

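The long block is on the bar against the bracket (crop 410,170), and the can has not moved. Down on the short block.

Call:
send_rows --commands "0.5 -0.002 0 -0.035 0 0 0;0.5 0 0 -0.035 0 0 0;0.5 0 0 -0.035 0 0 0;0.5 0 0 -0.035 0 0 0;0.5 0 0 -0.035 0 0 0;0.5 0 0 -0.03 0 0 0;0.5 0 0 -0.02 0 0 0;0.5 0 0 -0.01 0 0 0;0.5 0 0 -0.007 0 0 0;0.5 0 0 0 0 0 0"

```text
time_s: 11.6
tool_pos: [399.4, 194.3, 9.1]
tcp_rot: [2.489, 1.916, 0.0]
ft_force: [-0.8, -0.1, 0.2]
gripper_width: 63.8
gripper_force: 0.0
```

Call:
send_rows --commands "0.2 0 0 -0.001 0 0 0;-1 0 0 0 0 0 0;-1 0 0 0 0 0 0;-1 0 0 0 0 0 0;-1 0 0 0 0 0 0;-1 0 0 0 0 0 0;-1 0 0 0.02 0 0 0;-1 0 0 0.025 0 0 0;-1 0 0 0.025 0 0 0;-1 0 0 0.03 0 0 0"

```text
time_s: 12.6
tool_pos: [398.2, 194.3, 109.2]
tcp_rot: [-2.488, -1.918, 0.001]
ft_force: [-0.0, 0.3, -1.2]
gripper_width: 39.2
gripper_force: 50.5
```

Call:
send_rows --commands "-1 0.0264 -0.0408 0 0 0 -0.0063;-1 0.0264 -0.0408 0 0 0 -0.0063;-1 0.0264 -0.0408 0 0 0 -0.0063;-1 0.0264 -0.0408 0 0 0 -0.0063;-1 0.0264 -0.0408 0 0 0 -0.0063;-1 0.03 0 0 0 0 0;-1 0.025 0 -0.0005 0 0 0;-1 0.0123 0 0 0 0 0;-1 0 0 0 0 0 0;-1 0 0 0 0 0 0"

```text
time_s: 13.6
tool_pos: [597.2, -9.5, 107.6]
tcp_rot: [-2.518, -1.878, 0.001]
ft_force: [1.1, 0.3, -1.4]
gripper_width: 39.3
gripper_force: 50.6
```

```bash
cat > al2.py <<'E'
from h import *
import sys
ctrl.get_image("wrist"); ctrl.get_image("wrist"); ctrl.get_image("wrist")
s=ctrl.read_state();R=cv2.Rodrigues(np.array(s["tcp_rot"]))[0];p=np.array(s["tool_pos"]); tl=proj("wrist",[p+[0,0,12.]+R[:,0]*k for k in(21,120)]).round(1).tolist(); O=[ray("wrist",(260,r)) for r in (5,50,100,150,180)]
im=save("wrist",sys.argv[1])
print(s["time_s"],p.round(1),"close",round(np.degrees(np.arctan2(R[1,1],R[0,1]))%180,2),"zax",R[:,2].round(4)); print("tool line",tl)
print("tip",proj("wrist",[[605.5,22.5,120]]).round())
hsv=cv2.cvtColor(im,cv2.COLOR_RGB2HSV).astype(int)
W=cam("wrist")
for r in (5,50,100,130,150,165,180):
    x=np.nonzero(hsv[r,225:300,1]<50)[0]+225; 
    if len(x): c=(x.min()+x.max())/2; print(r,x.min(),x.max(),onz("wrist",(c,r),120)[:2].round(1))
print(ctrl.read_state()["tool_pos"])
E
python3 al2.py w4.png
```

```text
13.75 [597.   -9.4 107.8] close 163.41 zax [-9.e-04  2.e-04 -1.e+00]
tool line [[260.8, 213.6], [261.1, -73.0]]
tip [[258. 185.]]
5 243 282 [625.4  83.5]
50 244 281 [621.3  69.7]
100 244 281 [616.5  53.2]
130 245 280 [613.4  42.7]
150 245 280 [611.2  35.4]
165 245 279 [609.4  29.8]
180 245 279 [607.7  24.1]
[597.19105916  -9.38508749 107.85597619]
```

View pics/w4.png

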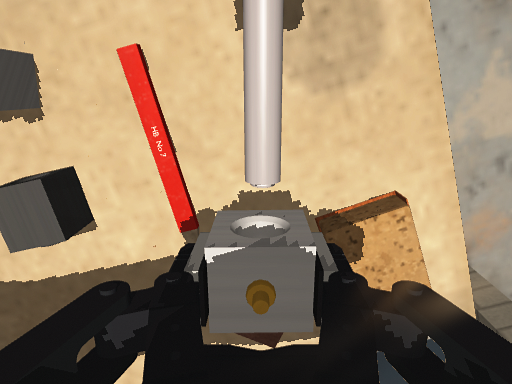

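The bore is at (260,226) and the bar centre at 262, so I'll shift +0.6 mm and insert.

Call:
send_rows --commands "-1 0.0035 0.0096 0.0005 0 0 0;-1 0.0029 0.0096 0 0 0 0;-1 0.0029 0.0096 0 0 0 0;-1 0.0043 0.0144 0 0 0 0;-1 0.0043 0.0144 0 0 0 0;-1 0.0043 0.0144 0 0 0 0;-1 0.0043 0.0144 0 0 0 0;-1 0.0035 0.0115 0 0 0 0;-1 0.002 0.0067 0 0 0 0;-1 0 0 0 0 0 0"

```text
time_s: 14.8
tool_pos: [630.3, 96.5, 108.2]
tcp_rot: [-2.517, -1.88, -0.0]
ft_force: [-0.0, -0.2, -1.1]
gripper_width: 38.9
gripper_force: 50.6
```

Call:
send_rows --commands "-1 0.0006 0.0019 0 0 0 0;-1 0.0006 0.0019 0 0 0 0;-1 0.0006 0.0019 0 0 0 0;-1 0.0006 0.0019 0 0 0 0;-1 0.0003 0.001 0 0 0 0;-1 0.0003 0.001 0 0 0 0;-1 0.0003 0.001 0 0 0 0;-1 0.0003 0.001 0 0 0 0;-1 0 0 0 0 0 0;-1 0 0 0 0 0 0"

```text
time_s: 15.8
tool_pos: [633.7, 106.6, 108.3]
tcp_rot: [2.519, 1.878, -0.0]
ft_force: [0.4, -0.2, -2.1]
gripper_width: 39.2
gripper_force: 50.6
```

Call:
send_rows --commands "-1 0.0003 0.001 0 0 0 0;-1 0.0003 0.001 0 0 0 0;-1 0.0003 0.001 0 0 0 0;-1 0.0003 0.001 0 0 0 0;-1 0.0003 0.001 0 0 0 0;-1 0 0 0 0 0 0;-1 0 0 0 0 0 0;-1 0 0 0 0 0 0;-1 0 0 0 0 0 0;-1 0 0 0 0 0 0"

```text
time_s: 16.8
tool_pos: [633.6, 106.7, 108.2]
tcp_rot: [2.52, 1.873, -0.009]
ft_force: [-6.2, -10.4, 4.1]
gripper_width: 39.6
gripper_force: 51.4
```

Run:
```python
from h import *
s=ctrl.read_state(); print(s["tool_pos"],s["ft_force"],s["time_s"])
im=save("wrist","w5.png"); sc=save("scene","s2.png")
a=cv2.resize(im[150:384,150:370],(560,596)); b=cv2.resize(sc[115:175,230:300],(240,206)); b=cv2.copyMakeBorder(b,0,390,0,0,cv2.BORDER_CONSTANT); save("","c5.png",np.hstack([a,b]))
```

```text
[633.55787645 106.71617924 108.23539937] [ -6.23128359 -10.36853389   4.06660157] 16.8
```

View pics/c5.png

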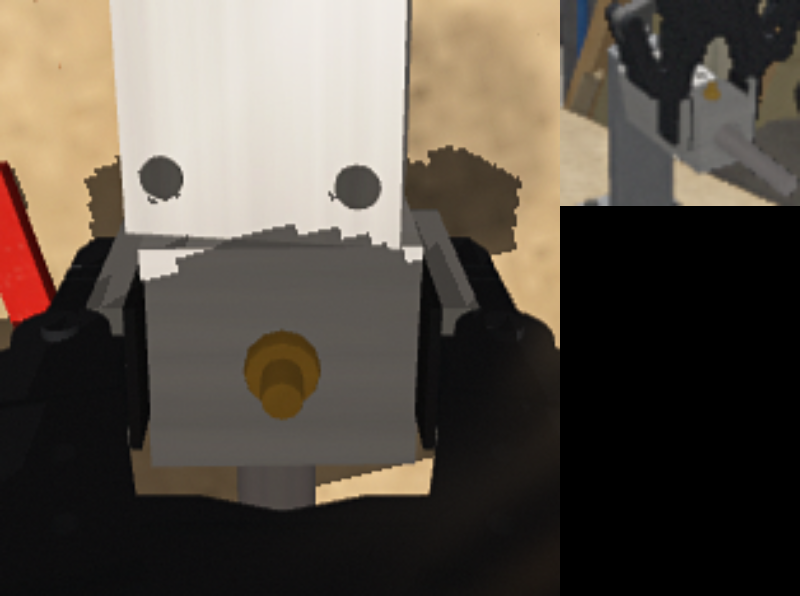

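The long block is tight against the bracket and the short block is against it (12 N contact). Release and go for the clamp.

Call:
send_rows --commands "-1 -0.0003 -0.001 -0.002 0 0 0;0.5 0 0 0 0 0 0;0.5 0 0 0 0 0 0;0.5 0 0 0 0 0 0;0.5 0 0 0.03 0 0 0;0.5 0 0 0.04 0 0 0;0.5 -0.03 0.0015 0.03 0 0 -0.012;0.5 -0.04 0.002 0 0 0 -0.012;0.5 -0.04 0.002 0 0 0 -0.012;0.5 -0.04 0.002 0 0 0 -0.012"

```text
time_s: 17.9
tool_pos: [483.7, 118.9, 206.6]
tcp_rot: [-2.562, -1.817, -0.002]
ft_force: [-0.2, 0.4, 0.1]
gripper_width: 63.7
gripper_force: 0.0
```

Call:
send_rows --commands "0.5 -0.025 0.002 0 0 0 0;0.5 -0.0116 0.002 0 0 0 0;0.5 0 0 0 0 0 0;0.5 0 0 0 0 0 0;0.5 0 0 0 0 0 0;0.5 0 0 0 0 0 0;0.5 0 0 0 0 0 0;0.5 0 0 0 0 0 0;0.5 0 0 0 0 0 0;0.5 0 0 0 0 0 0"

```text
time_s: 18.9
tool_pos: [448.3, 122.1, 206.3]
tcp_rot: [2.563, 1.817, -0.0]
ft_force: [0.2, 0.5, -0.5]
gripper_width: 64.3
gripper_force: 0.0
```

```bash
python3 look.py clamp_block_mid w6.png
python3 - <<'E'
from h import *
im=save("scene","s2.png"); w=cv2.imread("pics/w6.png")[:,:,::-1]
b=cv2.resize(im[100:260,150:350],(400,320)); save("","c6.png",np.hstack([cv2.resize(w,(400,320)),b]))
E
```

```text
18.9 [448.3 122.1 206.3] close 160.66245523903444
[241. 147. 289. 199.] 0.93 [450.1 114.3  30. ]
  rect [array([449.3, 115.3]), array([44.8, 39.4]), np.float64(70.7)]
```

View pics/c6.png

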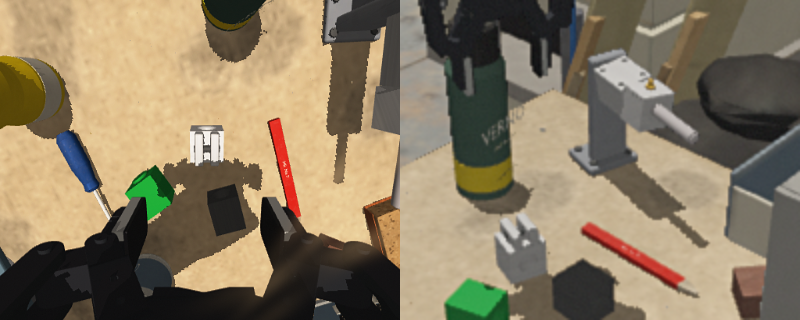

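The two blocks are seated on the bar. The clamp is under the gripper about 6.5 mm toward −y, and nothing else has moved.

Call:
send_rows --commands "0.5 0.0003 -0.0065 -0.03 0 0 0;0.5 0 0 -0.035 0 0 0;0.5 0 0 -0.035 0 0 0;0.5 0 0 -0.035 0 0 0;0.5 0 0 -0.03 0 0 0;0.5 0 0 -0.02 0 0 0;0.5 0 0 -0.01 0 0 0;0.5 0 0 -0.003 0 0 0;0.2 0 0 0 0 0 0;-1 0 0 0 0 0 0"

```text
time_s: 20.05
tool_pos: [449.4, 115.9, 9.3]
tcp_rot: [2.563, 1.817, 0.003]
ft_force: [-5.8, -0.7, 11.9]
gripper_width: 39.5
gripper_force: 49.2
```

Call:
send_rows --commands "-1 0 0 0 0 0 0;-1 0 0 0 0 0 0;-1 0 0 0 0 0 0;-1 0 0 0 0 0 0;-1 0 0 0.02 0 0 0;-1 0 0 0.03 0 0 0;-1 0 0 0.03 0 0 0;-1 0 0 0.02 0 0 0;-1 0 0 0 0 0 0;-1 0 0 0 0 0 0"

```text
time_s: 21.05
tool_pos: [448.5, 116.1, 108.4]
tcp_rot: [-2.562, -1.818, -0.001]
ft_force: [-0.1, 0.8, -2.1]
gripper_width: 39.0
gripper_force: 51.0
```

Call:
send_rows --commands "-1 0.0179 -0.0314 0 0 0 0.012;-1 0.0179 -0.0314 0 0 0 0.012;-1 0.0179 -0.0314 0 0 0 0.012;-1 0.0178 -0.0313 0 0 0 0.012;-1 0.03 0 0.0005 0 0 0;-1 0.03 0 0 0 0 0;-1 0.0175 0 0 0 0 0;-1 0 0 0 0 0 0;-1 0 0 0 0 0 0;-1 0 0 0 0 0 0"

```text
time_s: 22.05
tool_pos: [595.8, -9.9, 107.8]
tcp_rot: [-2.518, -1.876, 0.003]
ft_force: [-0.2, 0.5, -0.8]
gripper_width: 39.0
gripper_force: 50.9
```

```bash
python3 al2.py w7.png
```

```text
22.2 [596.7  -9.8 108.6] close 163.42 zax [-9.e-04  2.e-04 -1.e+00]
tool line [[260.6, 213.6], [260.9, -73.0]]
tip [[258. 184.]]
5 225 299 [625.1  83.4]
50 244 282 [621.3  69.4]
100 245 281 [616.4  52.8]
130 245 280 [613.1  42.3]
150 246 280 [611.1  34.9]
165 246 280 [609.4  29.2]
180 248 278 [607.7  23.4]
[596.95939304  -9.7320536  108.7955228 ]
```

View pics/w7.png

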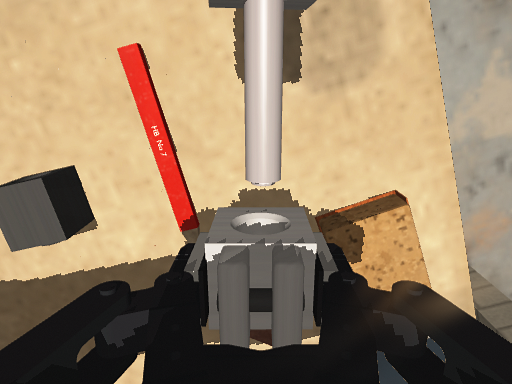

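The clamp bore is at (261,223) and the bar centre at 263, so I'll shift +0.9 mm and insert.

Call:
send_rows --commands "-1 0.0037 0.0096 0 0 0 0;-1 0.0029 0.0096 0 0 0 0;-1 0.0029 0.0096 0 0 0 0;-1 0.0043 0.0144 0 0 0 0;-1 0.0043 0.0144 0 0 0 0;-1 0.0034 0.0115 0 0 0 0;-1 0.0017 0.0058 0 0 0 0;-1 0.0006 0.0019 0 0 0 0;-1 0 0 0 0 0 0;-1 0 0 0 0 0 0"

```text
time_s: 23.25
tool_pos: [621.3, 66.0, 108.8]
tcp_rot: [2.519, 1.876, -0.001]
ft_force: [-0.5, 0.2, -1.9]
gripper_width: 39.2
gripper_force: 50.9
```

Call:
send_rows --commands "-1 0.0003 0.001 0 0 0 0;-1 0.0003 0.001 0 0 0 0;-1 0.0003 0.001 0 0 0 0;-1 0.0003 0.001 0 0 0 0;-1 0 0 0 0 0 0;-1 0 0 0 0 0 0;-1 0 0 0 0 0 0;-1 0 0 0 0 0 0;-1 0 0 0 0 0 0;-1 0 0 0 0 0 0"

```text
time_s: 24.25
tool_pos: [622.6, 71.0, 108.8]
tcp_rot: [2.519, 1.878, 0.0]
ft_force: [0.1, -1.0, -1.5]
gripper_width: 39.1
gripper_force: 50.9
```

Call:
send_rows --commands "-1 0.0003 0.001 0 0 0 0;-1 0.0003 0.001 0 0 0 0;-1 0.0003 0.001 0 0 0 0;-1 0.0003 0.001 0 0 0 0;-1 0 0 0 0 0 0;-1 0 0 0 0 0 0;-1 0 0 0 0 0 0;-1 0 0 0 0 0 0;-1 0 0 0 0 0 0;-1 0 0 0 0 0 0"

```text
time_s: 25.25
tool_pos: [622.6, 71.0, 108.8]
tcp_rot: [2.519, 1.874, -0.007]
ft_force: [-5.0, -8.6, 2.6]
gripper_width: 39.1
gripper_force: 51.4
```

Call:
send_rows --commands "-1 -0.0003 -0.001 -0.002 0 0 0;0.5 0 0 0 0 0 0;0.5 0 0 0 0 0 0;0.5 0 0 0 0 0 0;0.5 0 0 0.03 0 0 0;0.5 0 0 0.04 0 0 0;0.5 0 0 0.03 0 0 0.04;0.5 -0.04 -0.009 0 0 0 0.04;0.5 -0.04 -0.009 0 0 0 0.04;0.5 -0.04 -0.009 0 0 0 0.04"

```text
time_s: 26.25
tool_pos: [502.4, 47.2, 207.1]
tcp_rot: [2.358, 2.076, 0.002]
ft_force: [-0.6, -1.0, 0.6]
gripper_width: 64.0
gripper_force: 0.0
```

Call:
send_rows --commands "0.5 -0.035 -0.008 0 0 0 0.04;0.5 -0.022 -0.003 0 0 0 0;0.5 0 0 0 0 0 0;0.5 0 0 0 0 0 0;0.5 0 0 0 0 0 0;0.5 0 0 0 0 0 0;0.5 0 0 0 0 0 0;0.5 0 0 0 0 0 0;0.5 0 0 0 0 0 0;0.5 0 0 0 0 0 0"

```text
time_s: 27.25
tool_pos: [446.6, 35.9, 206.8]
tcp_rot: [2.318, 2.12, -0.0]
ft_force: [-1.1, -0.5, 0.3]
gripper_width: 64.1
gripper_force: 0.0
```

```bash
python3 look.py end_cap_mid w8.png
python3 - <<'E'
from h import *
im=save("scene","s3.png"); w=cv2.imread("pics/w8.png")[:,:,::-1]
b=cv2.resize(im[100:260,150:350],(400,320)); save("","c8.png",np.hstack([cv2.resize(w,(400,320)),b]))
E
```

```text
27.25 [446.6  35.9 206.8] close 174.87713065442279
[186. 307. 241. 349.] 0.83 [ 378.9 -140.2   30. ]
  rect [array([ 376.3, -159.4]), array([11.7, 70.9]), np.float64(85.0)]
[131.  97. 197. 158.] 0.79 [360.7  80.3  30. ]
[237. 152. 282. 203.] 0.64 [444.4  24.8  30. ]
  rect [array([445.7,  27.8]), array([49.2, 39.3]), np.float64(86.3)]
```

View pics/c8.png

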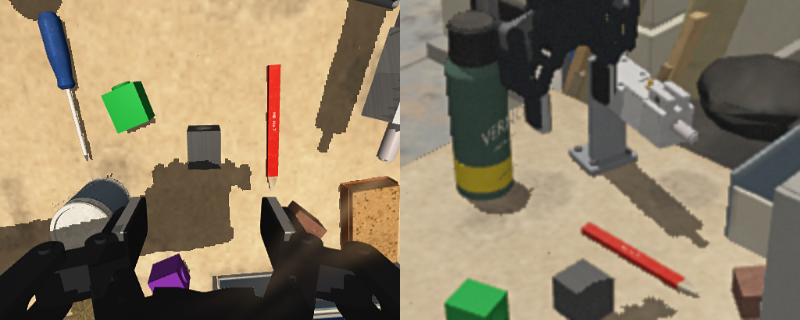

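The clamp is seated on the bar, and the cap is below the gripper at wrist-panel (204,147). I've used my 10 views, so I'll check numerically that the bore mouth is on the +y face.

Run:
```python
from h import *
g=cv2.cvtColor(cv2.imread("pics/w8.png"),cv2.COLOR_BGR2GRAY)
a=np.radians(86.3);d=np.array([np.cos(a),np.sin(a),0]);n=np.array([-d[1],d[0],0]);c=np.array([445,25.5,20])
def m(P): u=proj("wrist",[P])[0].round().astype(int); return u.tolist(),int(g[u[1],u[0]])
for z in (35,28,20,12,5): print(z,[m(c+d*22+n*k+[0,0,z-20]) for k in(-17,-13,-6,0,6,13,17)])
g2=g[150:170,232:290]; print(g2[::2,::3])
# -y boss in initial scene picture
s=cv2.cvtColor(cv2.imread("pics/s0.png"),cv2.COLOR_BGR2GRAY); u=proj("scene",[c-d*22])[0].round().astype(int);print(u); print(s[u[1]-12:u[1]+13:2,u[0]-10:u[0]+11])
```

```text
35 [([278, 155], 35), ([274, 155], 34), ([266, 155], 37), ([260, 155], 42), ([253, 155], 59), ([246, 156], 36), ([241, 156], 33)]
28 [([278, 153], 36), ([273, 154], 35), ([266, 154], 76), ([260, 154], 97), ([253, 154], 67), ([246, 154], 36), ([242, 154], 36)]
20 [([277, 152], 36), ([273, 152], 37), ([266, 152], 67), ([260, 152], 70), ([254, 153], 68), ([246, 153], 35), ([242, 153], 34)]
12 [([277, 151], 31), ([273, 151], 32), ([266, 151], 44), ([260, 151], 52), ([254, 151], 40), ([247, 151], 45), ([243, 151], 45)]
5 [([277, 150], 57), ([273, 150], 57), ([266, 150], 75), ([260, 150], 96), ([254, 150], 95), ([247, 150], 137), ([243, 150], 134)]
[[202 205 200 131 134 137 135  97  95  95  70  74  75  74  59  57 132 205
  205 205]
 [203 201 198  33  34  34  41  62  70  73  72  69  65  49  35  36  23 206
  207 207]
 [202 201 202  30  36  37  50  67  78  89  92  80  68  38  35  36  30 211
  208 205]
 [205 203 208  33  35  35  33  36  38  36  32  30  22  22  30  32  44 215
  210 203]
 [205 202 212  95  92  95  96  93  93  94  94  97  96  94  97  96  94 217
  212 201]
 [204 201 214  96  93  9
[... 869 characters left out ...]
3  43  45  44  43  50  67  49  40  42  44  42  39  33  60 156
  165 197 200]
 [ 43  44  43  45  44  41  46  54  46  42  44  44  42  42  43  37  68 167
  104  97 114]
 [ 45  43  41  41  43  42  47  45  42  42  44  41  41  41  40  39  60 145
  106 100 100]
 [ 45  45  43  44  41  42  40  43  42  42  44  43  45  57  75  88  90  92
   98 101 103]
 [ 46  42  42  43  44  43  41  41  42  42  58  76  88  90  89  86  84  99
   96  98  99]
 [ 41  45  45  44  46  39  44  58  75  87  89  88  83  80 109 182 185 175
  108  98  98]
 [ 43  34  40  43  58  77  88  89  86  84  80  94 106 174 183 183 185 169
  104  95 100]
 [177 107  97  83  86  87  83  98 109 177 178 185 184 186 182 182 183 168
  105  95  98]]
```

The −y face shows the boss's lit upper rim. The +y face has a bore about 20 mm across with a shaded upper part. The mouth therefore faces the bracket side, so I can grasp.

Call:
send_rows --commands "0.5 -0.0016 -0.009 -0.03 0 0 0.024;0.5 0 0 -0.035 0 0 0;0.5 0 0 -0.035 0 0 0;0.5 0 0 -0.035 0 0 0;0.5 0 0 -0.03 0 0 0;0.5 0 0 -0.02 0 0 0;0.5 0 0 -0.01 0 0 0;0.5 0 0 -0.0025 0 0 0;0.2 0 0 0 0 0 0;-1 0 0 0 0 0 0"

```text
time_s: 28.4
tool_pos: [445.7, 27.1, 10.3]
tcp_rot: [2.292, 2.147, 0.002]
ft_force: [-5.9, -1.3, 15.0]
gripper_width: 39.6
gripper_force: 48.8
```

Call:
send_rows --commands "-1 0 0 0 0 0 0;-1 0 0 0 0 0 0;-1 0 0 0 0 0 0;-1 0 0 0 0 0 0;-1 0 0 0.02 0 0 0;-1 0 0 0.03 0 0 0;-1 0 0 0.03 0 0 0;-1 0 0 0.02 0 0 0;-1 0 0 0 0 0 0;-1 0 0 0 0 0 0"

```text
time_s: 29.4
tool_pos: [444.9, 27.4, 109.4]
tcp_rot: [2.292, 2.148, 0.002]
ft_force: [-0.7, 0.2, -2.5]
gripper_width: 39.4
gripper_force: 51.1
```

Call:
send_rows --commands "-1 0.02 -0.02 0 0 0 -0.0375;-1 0.02 -0.0194 0 0 0 -0.0375;-1 0.03 0 0 0 0 -0.0375;-1 0.03 0 0 0 0 -0.0375;-1 0.03 0 0 0 0 -0.0375;-1 0.0222 0 0 0 0 -0.0375;-1 0 0 0 0 0 0;-1 0 0 0 0 0 0;-1 0 0 0 0 0 0;-1 0 0 0 0 0 0"

```text
time_s: 30.4
tool_pos: [595.9, -12.5, 108.8]
tcp_rot: [-2.519, -1.876, 0.002]
ft_force: [0.1, -0.0, -0.3]
gripper_width: 39.5
gripper_force: 51.0
```

```bash
python3 al2.py w9.png
python3 - <<'E'
from h import *
im=cv2.imread("pics/w9.png"); g=cv2.cvtColor(im,cv2.COLOR_BGR2GRAY)
for r in range(195,240,4): print(r,g[r,196:330:3].tolist())
E
```

```text
30.55 [596.6 -12.4 109.3] close 163.36 zax [-3.e-04  2.e-04 -1.e+00]
tool line [[260.7, 213.5], [261.0, -73.1]]
tip [[257. 177.]]
5 225 299 [625.   80.9]
50 225 299 [620.9  66.9]
100 243 279 [615.6  50.3]
130 243 279 [612.4  39.7]
150 244 278 [610.2  32.3]
165 244 278 [608.5  26.6]
[596.80432983 -12.36155458 109.38605699]
195 [217, 219, 216, 214, 217, 219, 218, 218, 218, 217, 217, 217, 217, 219, 87, 93, 93, 94, 94, 93, 92, 92, 94, 96, 96, 96, 94, 95, 96, 94, 97, 93, 223, 217, 217, 222, 221, 218, 217, 220, 218, 215, 213, 215, 217]
199 [215, 218, 215, 213, 216, 218, 220, 223, 231, 229, 227, 226, 224, 227, 234, 95, 94, 95, 97, 97, 96, 98, 100, 99, 98, 98, 99, 100, 100, 100, 100, 98, 235, 231, 232, 235, 226, 223, 220, 218, 215, 215, 217, 217, 217]
203 [215, 217, 218, 215, 214, 218, 224, 45, 41, 40, 41, 40, 42, 42, 39, 39, 38, 38, 41, 28, 40, 40, 40, 39, 28, 40, 40, 40, 40, 40, 42, 41, 41, 39, 40, 39, 136, 223, 220, 218, 217, 219, 222, 220, 217]
207 [223, 218, 218, 218, 221, 218, 232, 39, 41, 41, 40, 39, 39, 37, 36, 51, 67, 73, 77, 80, 83, 79, 82, 79, 82, 79, 76, 73, 45, 39, 40, 41, 39, 4
[... 849 characters left out ...]
, 39, 38, 39, 40, 41, 39, 39, 41, 40, 39, 40, 38, 40, 40, 41, 39, 38, 38, 40, 40, 39, 39, 39, 39, 40, 39, 39, 39, 36, 92, 47, 56, 58, 53]
231 [79, 95, 95, 86, 30, 29, 40, 40, 39, 40, 31, 41, 39, 40, 40, 39, 41, 28, 29, 40, 39, 40, 39, 30, 41, 38, 40, 40, 40, 32, 40, 40, 39, 39, 39, 40, 28, 40, 39, 38, 96, 93, 51, 70, 71]
235 [77, 102, 102, 91, 96, 96, 93, 91, 90, 94, 94, 95, 94, 94, 94, 93, 93, 94, 94, 90, 92, 94, 93, 90, 88, 93, 95, 92, 93, 92, 89, 90, 90, 93, 92, 89, 92, 90, 92, 91, 94, 103, 102, 57, 57]
239 [80, 103, 102, 91, 95, 95, 93, 91, 88, 93, 96, 94, 95, 94, 93, 92, 93, 93, 93, 90, 92, 93, 92, 89, 89, 93, 95, 92, 93, 93, 89, 89, 89, 92, 93, 90, 92, 88, 90, 91, 97, 103, 102, 38, 72]
```

The bore mouth is centred at column 260.5 and the bar at 261. Aligned, so fit the cap.

Call:
send_rows --commands "-1 0.0022 0.0067 0.0002 0 0 0;-1 0.002 0.0067 0 0 0 0;-1 0.002 0.0067 0 0 0 0;-1 0.002 0.0067 0 0 0 0;-1 0.002 0.0067 0 0 0 0;-1 0.0014 0.0048 0 0 0 0;-1 0.0006 0.0019 0 0 0 0;-1 0 0 0 0 0 0;-1 0 0 0 0 0 0;-1 0 0 0 0 0 0"

```text
time_s: 31.6
tool_pos: [609.2, 27.2, 109.5]
tcp_rot: [2.52, 1.876, -0.0]
ft_force: [0.7, 0.3, -1.7]
gripper_width: 39.0
gripper_force: 51.0
```

Call:
send_rows --commands "-1 0.0003 0.001 0 0 0 0;-1 0.0003 0.001 0 0 0 0;-1 0.0003 0.001 0 0 0 0;-1 0.0003 0.001 0 0 0 0;-1 0 0 0 0 0 0;-1 0 0 0 0 0 0;-1 0 0 0 0 0 0;-1 0 0 0 0 0 0;-1 0 0 0 0 0 0;-1 0 0 0 0 0 0"

```text
time_s: 32.6
tool_pos: [610.5, 31.8, 109.5]
tcp_rot: [-2.519, -1.877, 0.0]
ft_force: [0.5, -0.5, -1.9]
gripper_width: 39.3
gripper_force: 51.0
```

Call:
send_rows --commands "-1 0.0003 0.001 0 0 0 0;-1 0.0003 0.001 0 0 0 0;-1 0.0003 0.001 0 0 0 0;-1 0 0 0 0 0 0;-1 0 0 0 0 0 0;-1 0 0 0 0 0 0;-1 0 0 0 0 0 0;-1 0 0 0 0 0 0;-1 0 0 0 0 0 0;-1 0 0 0 0 0 0"

```text
time_s: 33.6
tool_pos: [610.6, 31.9, 109.4]
tcp_rot: [2.52, 1.873, -0.005]
ft_force: [-2.1, -5.6, 0.3]
gripper_width: 39.4
gripper_force: 51.2
```

Call:
send_rows --commands "-1 0.0003 0.001 0 0 0 0;-1 0 0 -0.003 0 0 0;0 0 0 0 0 0 0;0.5 0 0 0 0 0 0;0.5 0 0 0 0 0 0;0.5 0 0 0 0 0 0;0.5 0 0 0.03 0 0 0;0.5 0 0 0.04 0 0 0;0.5 0 0 0.04 0 0 0;0.5 -0.03 0 0 0 0 0"

```text
time_s: 34.6
tool_pos: [587.7, 35.7, 222.3]
tcp_rot: [2.513, 1.873, 0.017]
ft_force: [0.6, -0.5, -0.4]
gripper_width: 64.3
gripper_force: 0.0
```

Call:
send_rows --commands "0.5 -0.04 0 0.02 0 0 0;0.5 -0.04 0 0 0 0 0;0.5 -0.03 0 0 0 0 0;0.5 0 0 0 0 0 0;0.5 0 0 0 0 0 0;0.5 0 0 0 0 0 0;0.5 0 0 0 0 0 0;0.5 0 0 0 0 0 0;0.5 0 0 0 0 0 0;0.5 0 0 0 0 0 0"

```text
time_s: 35.6
tool_pos: [471.9, 35.6, 236.4]
tcp_rot: [2.519, 1.876, -0.001]
ft_force: [-1.0, 1.1, 0.7]
gripper_width: 64.1
gripper_force: 0.0
```

Run:
```python
from h import *
for n in("wrist","top","scene"):
    im=save(n,"f_%s.png"%n)
    for l in "long_block_mid short_block_mid clamp_block_mid end_cap_mid".split():
        for d in ctrl.look_for(n,l)[:4]: b=d["bbox"]; print(n,l,np.round(b),round(d["conf"],2),onz(n,((b[0]+b[2])/2,(b[1]+b[3])/2),130)[:2].round())
R=np.array([651.5,173.8,116.5]);D=np.array([-.287,-.958,0])
for n in("wrist","top","scene"):
    g=cv2.cvtColor(cv2.imread("pics/f_%s.png"%n),cv2.COLOR_BGR2GRAY)
    # brightness profile along the top ridge of the train
    N=np.array([.958,-.287,0])
    for k in (0,15):
        pr=[]
        for x in range(-6,190,4):
            u=proj(n,[R+D*x+N*k+[0,0,20]])[0].round().astype(int); pr.append(int(g[u[1],u[0]]) if 0<=u[0]<512 and 0<=u[1]<384 else -1)
        print(n,k,pr)
```

```text
wrist long_block_mid [347. 214. 406. 272.] 0.56 [546. -36.]
wrist short_block_mid [408.   1. 502.  59.] 0.85 [627. 102.]
wrist clamp_block_mid [401.  48. 502. 107.] 0.94 [620.  72.]
wrist end_cap_mid [210. 299. 256. 348.] 0.78 [414. -74.]
wrist end_cap_mid [396. 107. 486. 177.] 0.61 [607.  30.]
wrist end_cap_mid [111. 119. 179. 181.] 0.57 [398.  86.]
top long_block_mid [191. 131. 214. 157.] 0.73 [636. 152.]
top short_block_mid [215. 136. 229. 162.] 0.61 [623. 108.]
top end_cap_mid [322. 248. 346. 267.] 0.72 [ 374. -135.]
scene long_block_mid [246. 128. 273. 156.] 0.87 [629. 143.]
scene short_block_mid [263. 139. 277. 162.] 0.67 [617. 103.]
scene clamp_block_mid [268. 143. 295. 172.] 0.63 [610.  67.]
scene end_cap_mid [172. 238. 207. 273.] 0.84 [286. -15.]
scene end_cap_mid [282. 294. 311. 336.] 0.81 [ 301. -212.]
scene end_cap_mid [282. 152. 313. 184.] 0.71 [601.  18.]
wrist 0 [-1, -1, -1, -1, -1, -1, -1, -1, -1, -1, -1, -1, -1, -1, -1, -1, -1, 227, 230, 95, 56, 231, 225, 231, 231, 235, 235, 234, 235, 235, 235, 234, 234, 182, 87, 85, 85, 87, 86, 85, 85, 85, 85, 86, 89, 128, 77, 110, 
[... 468 characters left out ...]
 151, 198, 185, 197, 209, 215, 212, 215, 213, 216, 202, 175, 190, 196, 173, 167, 169, 169, 171, 168, 149, 100, 98, 96, 89, 76, 94, 95, 89, 90, 98, 101, 99, 102, 102, 103, 102, 102, 104, 104, 106, 105, 103, 105, 106, 105, 106, 106]
scene 0 [83, 199, 202, 201, 200, 200, 199, 201, 200, 201, 201, 201, 203, 203, 203, 199, 206, 205, 201, 204, 141, 108, 110, 90, 46, 68, 114, 112, 101, 106, 101, 113, 125, 83, 99, 98, 99, 98, 102, 99, 97, 98, 97, 99, 58, 46, 46, 70, 50]
scene 15 [13, 18, 15, 16, 16, 28, 155, 203, 207, 206, 130, 146, 152, 173, 148, 131, 163, 208, 202, 205, 201, 163, 178, 206, 199, 174, 119, 104, 109, 102, 106, 102, 104, 76, 98, 101, 99, 99, 98, 99, 99, 99, 98, 100, 58, 49, 71, 68, 66]
```

The profiles fit: nipple at about 72 mm, and cap from about 128 to 172 mm with no gaps. Handing in.

```bash
python3 -c "
from cell import ctrl
print(ctrl.finish_job())"
```

```text
the job is handed in; nothing more can be done
None
```

The long block, short block, clamp and end cap are on the bar in order and tight against the bracket; the cap is fully home and released, and the job is handed in at about 36 s (no verdict was returned).

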